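Refit the battery-bay cover on a bench instrument

ROBOT

A 7-joint arm with a two-finger parallel gripper is mounted at the origin on the work surface. World frame = base frame: x ahead of the robot, y to its left, z up, the work surface at z = 0. Lengths are in m, angles in rad, forces in N, time in s.
With the tool pointing down it reaches from about 0.35 to 0.9 m from the base axis. Payload 8.1 kg.
Tool frame: the origin (TCP) lies midway between the tips of the shut fingers; the grasp point (between the pads) lies 19 mm behind it; z points along the fingers, y is the line along which they close (so a half turn about z gives the same grasp; the last joint's range is limited). The gripper opens to 92 mm and grips with 3 to 60 N. Pads are 19 mm wide; open, the fingers measure 130 mm over their backs; the gripper's body (75 mm by 190 mm) begins 47 mm behind the grasp point.
Start: joints at [-1.359, 0.434, 0.025, 1.573, -0.012, 1.134, -0.075], TCP at [0.194, 0.594, 0.227] pointing down, gripper open.
Joint ranges: [-2.62, 2.62], [-0.44, 2.09], [-1.27, 1.32], [0.08, 2.57], [-1.32, 4.46], [0.12, 2], [-2.74, 2.74]. Speed limits (rad/s): [2.22, 2.22, 3.01, 3.01, 3.14, 3.14, 3.14].

INTERFACE

Orientations are given as a rotation vector (axis times angle).
In Python, from cell import arm gives the robot as it stands.
- The arm moves only by the tool carry_out, never from a script. Its arguments are lists of equal length, an entry for each row: "claw": the finger opening in cm, from 0 to 9.18; "delta_pos": the shift along the tool's x, y, z in cm, a list of three; "angular": the turn, a rotation vector about the tool's x, y, z in rad, a list of three. In form: {"claw": [claw, ...], "delta_pos": [[dx, dy, dz], ...], "angular": [[ax, ay, az], ...]}. A call has 1 to 20 rows; each row shifts and turns the commanded pose from where the row before left it, along the tool's axes as they then stand; what a row does not reach is not made up. A row lasts 1/10 s, in which the tool goes at most 50 mm and 8.59 degrees, less where a joint would pass 70% of its speed; a pose out of reach is approached as far as the arm can. A call with a gripper value outside its range is refused whole. The fingers move at their own pace and stop on an object; "force" is the grip in N (left out, the last holds). Time passes only in rows, so rows that do not move let the fingers close. It gives the time, the measured TCP pose, the force, the opening and the grip force at its end, in the units of the state.
- arm.observe(): the state, without advancing time (a new reading comes with each control period).
- arm.get_image(name): name is "scene" or "side" or "wrist"; returns a dict with "frame" (400x640x3 uint8, red, green, blue), "mtx" (3x3 intrinsics, pixels), "T" (4x4, takes a point from camera to world coordinates). Camera axes: x right, y down, z forward; pixel columns grow to the right and rows downward; lengths in m; the calibration is good to about 2 mm. A picture is of the moment at which its call begins. There is no depth.
- arm.sign_off(): hands the job in; it is judged then, once.
Trained networks look in a picture, given as the dict that the camera call returned (one of the last four; its "shot" number tells which), for a name from the list of things; names that differ only in an ending like _2 or _b are one class to them, and where a whole thing is asked for, a point or a joint stands for the part that bears it (a point fixed in the world has none). Each returns a list of dicts, best first, with "conf" (0 to 1); they miss things now and then, are a little off and sometimes report something else, mostly with a low value. They report only what shows in the picture. A call takes as long as a camera call. They do not tell look-alikes from the thing itself.
- arm.look_for(label, picture): "centre" ([column, row] as shares, 0 to 1, of the picture: columns of its width, rows of its height, amid what is visible of it).
- arm.trace(label, picture): "region" (400x640 bool, what is visible of it) and "centre" ([column, row] as shares, 0 to 1, of the picture: columns of its width, rows of its height, amid what is visible of it).
- arm.place_of(label, picture): "centre" ([column, row] as shares, 0 to 1, of the picture: columns of its width, rows of its height: a listed point, or the origin of a listed thing).
The state is a dict: "clock": time; "joints": joint angles; "dq": joint speeds; "joint_efforts": joint torques, N m; "position": TCP position; "ee_rot": TCP orientation; "force": force on the tool from outside, world axes, zero at the start; "ft_torque": the same for the moment, N m; "width": opening from 0.0 (shut) to 1.0 (fully open); "gripper_force": force on a finger pad.
Only numpy, scipy, OpenCV 4.12 (cv2) and the standard library are available. Lean on these libraries where they do the work, as an engineer would, in place of code of your own. Each camera call takes 0.05 s, during which the arm holds its last target. There are 200 camera calls.

TASK

Put the loose battery cover back on the bench instrument: with its tail end held up, hook its front lip under the edge of the slot at the front of the open bay, then pivot it down and press the tail until the catch snaps over it and the cover is flat and fully home. It is thin plastic, so feel your way: never press or push on the cover or the instrument with more than 35 N. Leave the beaker, the bottle and the tube box where they are.

Things in the scene. Friction and masses are not known exactly. Their poses are not given: they have to be found in the camera images.
- unit: cream instrument 242 x 160 x 80, open battery bay on top. Origin: where the underside centre of the fitted cover belongs, 90 mm above the bench; z up, x from the bay's front slot (-x, robot side) to the catch (+x). In mm: box x -92..150, y -80..80, top z 10. On soft rubber mounts: it sinks several mm under load and comes back, so go by force, not height; no give sideways
- bay (a point): same point and axes as the unit's origin. Bay (mm from here): x -68..62, y -42..42, open above. The cover rests on two side ledges at z 0 (|y| 30..42, x -45..62); between them a battery pack, top at z -4
- slot (a point): middle of the lower edge of the overhang above the front slot (unit frame x -57.5, z 5.5 mm; axes as the unit). The slot runs from here 10.5 mm towards -x to its end wall at x -68, 84 mm wide; its floor is at z -6 and reaches back to x -45, so the lip can enter sloping down by about 0.33 rad
- catch_tip (a point): nose of the catch in its rest position (unit frame x 58, z 6 mm; axes as the unit). Above it the catch is a steep ramp up to x 62, z 13.8, on which the tail of a hooked cover comes to rest. Pressed at the press point, the catch gives way at about 8 to 15 N (the force drops) and snaps over the tail; then rising to 18 to 22 N makes sure
- catch (a joint): the spring catch, a sliding grey plastic tab 40 mm wide at the rear of the bay; 0 = fully out over the bay, grows (to about 0.004 m) as the tail pushes it back; springs back to 0 by itself
- cover: loose cream plastic cover, about 0.11 kg, right side up on the bench. Origin: underside centre; z up, x from lip (-x) to tail (+x). In mm: plate x -55..55, y -40..40, z 0..10; lip x -67..-55, y -30..30, z 0..4; tail tongue x 55..61, y -18..18, z 0..4. Fitted, it has 1 mm play fore and aft and 2 mm sideways either way, and its top is flush with the instrument's
- cover_rib (a point): top centre of the grip rib on the cover (cover frame x -12, z 30 mm; axes as the cover); the rib is 44 mm long (x), 14 mm thick (y), 20 mm high above the plate: pinch it across y
- cover_press (a point): a place to press, on the ribbed top of the cover near its tail (cover frame x 40, z 10 mm; axes as the cover)
- cover_lip (a point): middle of the cover's lip edge (cover frame x -67, z 2 mm; axes as the cover)
- cover_tail (a point): middle of the cover's tail edge (cover frame x 61, z 2 mm; axes as the cover)
- beaker: red plastic beaker, 80 mm across, 110 high, bystander; origin under its centre
- bottle: brown bottle, 60 mm across, 150 high, bystander; origin under its centre
- tubebox: white box of tubes, 130 x 90 x 45 mm, bystander; origin under its centre
Things that resemble listed ones, but are neither listed nor needed, are in the scene too. Leave any red look-alike of the cover alone.

How it is judged:
By the outcome, as a careful person would: the job done as asked, in the order asked, and still so for the second after the job is handed in, with the robot touching nothing.
It also fails if it takes over 64 s, if anything falls off the work surface, if the arm or the gripper's body presses on something with over 40 N, if the wrist force passes 120 N, or if a joint passes its speed limit or range.

## Working session

There is one attempt and no reset: what is moved stays moved. The work goes in short steps, Python scripts to look and compute and a tool call to move; the robot and the scene stay as the last step left them, time stands still between calls to the robot, and variables do not carry over. Pictures are saved under pics/ and viewed, at most 10 in all, crops included, and the job is handed in when it is done.

Besides the shell and the picture viewer there is one more tool, called in YAML: its name, and indented under it one key for each argument. carry_out: Moves the arm, as the interface text tells. Its arguments: {"type":"object","properties":{"claw":{"type":"array","items":{"type":"number"}},"delta_pos":{"type":"array","items":{"type":"array","items":{"type":"number"}}},"angular":{"type":"array","items":{"type":"array","items":{"type":"number"}}},"force":{"type":"number"}},"required":["claw","delta_pos","angular"]}

```bash
mkdir -p pics; cat > h.py <<'E'
import numpy as np, cv2
from scipy.spatial.transform import Rotation as R
from cell import arm
def px2w(p,c,z):
    uv=np.array([c[0]*640,c[1]*400,1.]); d=p["T"][:3,:3]@np.linalg.solve(p["mtx"],uv); o=p["T"][:3,3]
    return o+d*(z-o[2])/d[2]
def proj(p,w):
    q=np.linalg.inv(p["T"])@np.append(w,1); q=p["mtx"]@q[:3]; return q[:2]/q[2]
def tri(obs):
    A=np.zeros((3,3));b=np.zeros(3)
    for p,c in obs:
        uv=np.array([c[0]*640,c[1]*400,1.]); d=p["T"][:3,:3]@np.linalg.solve(p["mtx"],uv); d/=np.linalg.norm(d)
        M=np.eye(3)-np.outer(d,d); A+=M; b+=M@p["T"][:3,3]
    x=np.linalg.solve(A,b); return x,[np.round(proj(p,x)-np.array(c)*[640,400],1) for p,c in obs]
def save(p,n): cv2.imwrite("pics/"+n,p["frame"][:,:,::-1])
E
python3 - <<'E'
from h import *
s=arm.observe(); print({k:np.round(v,3) for k,v in s.items()})
P={n:arm.get_image(n) for n in("scene","side","wrist")}
cv2.imwrite("pics/a.png",np.vstack([cv2.resize(P[n]["frame"][:,:,::-1],(640,400)) for n in("scene",)]))
save(P["side"],"b.png")
save(P["wrist"],"c.png")
for n,p in P.items():
    print(n,np.round(p["T"][:3,3],3),np.round(p["T"][:3,2],2))
    for l in["cover","cover_rib","cover_press","cover_lip","cover_tail","bay","slot","catch_tip","beaker","bottle","tubebox"]:
        print(" ",l,[(np.round(np.array(d["centre"])*[640,400],1).tolist(),round(d["conf"],2)) for d in arm.place_of(l,p)[:3]])
E
```

```text
{'clock': np.float64(0.0), 'joints': array([-1.359,  0.435,  0.025,  1.574, -0.012,  1.134, -0.075]), 'dq': array([-0.   , -0.   ,  0.002, -0.001,  0.   , -0.002,  0.001]), 'joint_efforts': array([-0.0000e+00, -6.6785e+01,  9.8500e-01, -3.1445e+01, -6.0000e-02,
        4.3000e-02,  0.0000e+00]), 'position': array([0.193, 0.594, 0.226]), 'ee_rot': array([-4.930e-01, -3.103e+00,  2.000e-03]), 'force': array([-0.191,  0.565,  0.358]), 'ft_torque': array([ 0.017, -0.035, -0.005]), 'gripper_force': np.float64(0.0), 'width': np.float64(0.999)}
scene [ 1.693 -0.652  1.141] [-0.66  0.4  -0.64]
  cover [([348.0, 196.1], 0.93), ([368.6, 227.2], 0.91), ([308.2, 172.9], 0.8)]
  cover_rib [([344.6, 186.9], 0.94), ([364.3, 219.4], 0.93), ([408.3, 187.7], 0.69)]
  cover_press [([387.5, 195.2], 0.95), ([312.3, 164.3], 0.76), ([350.4, 200.0], 0.6)]
  cover_lip [([417.7, 197.5], 0.76), ([338.4, 256.8], 0.74), ([305.4, 184.7], 0.72)]
  cover_tail [([381.7, 196.6], 0.96), ([381.4, 236.5], 0.95), ([350.7, 209.8], 0.94)]
  bay [([251.3, 209.7], 0.7)]
  slot [([242.1, 195.9], 0.96)]
  catch_tip [([267.6, 2
[... 397 characters left out ...]
0, 249.9], 0.97), ([292.4, 302.0], 0.71), ([311.7, 258.5], 0.63)]
  cover_lip [([349.1, 271.9], 0.89), ([287.2, 250.2], 0.7), ([371.1, 243.6], 0.68)]
  cover_tail [([407.5, 272.4], 0.89), ([307.1, 258.6], 0.83), ([294.0, 297.0], 0.8)]
  bay [([341.6, 157.9], 0.86)]
  slot [([355.2, 155.1], 0.77), ([308.8, 260.3], 0.55)]
  catch_tip [([321.5, 157.6], 0.77)]
  beaker [([345.0, 127.5], 0.76)]
  bottle [([334.2, 353.6], 0.73), ([324.9, 263.1], 0.55), ([322.4, 159.6], 0.39)]
  tubebox [([257.2, 205.0], 0.92)]
wrist [0.123 0.617 0.384] [ 0.26 -0.09 -0.96]
  cover []
  cover_rib []
  cover_press []
  cover_lip []
  cover_tail []
  bay []
  slot []
  catch_tip []
  beaker []
  bottle []
  tubebox []
```

View pics/a.png

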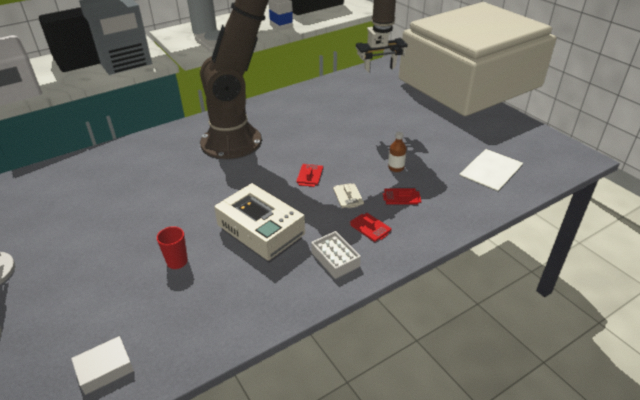

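View pics/b.png

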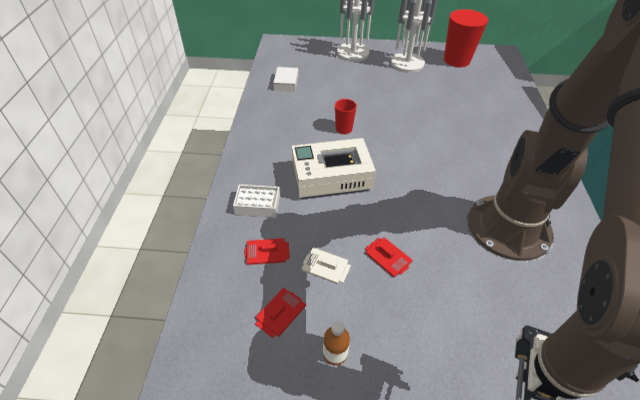

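Candidates for the cover: the cream one at scene (348,195) / side (327,265). The red look-alikes are at scene (310,174), (371,227) and (403,196), and at side (388,256), (267,250) and (280,312). By the description I choose the cream one, and check it in a close crop.

```bash
python3 - <<'E'
from h import *
acc={}
H={"cover":0,"cover_rib":.03,"cover_press":.01,"cover_lip":.002,"cover_tail":.002,"bay":.09,"slot":.0955,"catch_tip":.096,"beaker":0,"bottle":0,"tubebox":0}
near={"scene":(348,196),"side":(327,265)}
best={}
for n in("scene","side","scene","side"):
    p=arm.get_image(n)
    for l in H:
        r=arm.place_of(l,p)
        if l.startswith("cover"): r=[d for d in r if np.hypot(*(np.array(d["centre"])*[640,400]-near[n]))<32]
        if r: 
            best.setdefault(l,[]).append((p,r[0]["centre"])); print(n,l,round(r[0]["conf"],2),np.round(px2w(p,r[0]["centre"],H[l])*1000))
    if n=="side" : s=p
    else: sc=p
for l,o in best.items(): 
    if len(o)>1: x,e=tri(o); print(l,np.round(x*1000),[list(k) for k in e])
a=cv2.resize(s["frame"][235:295,285:375,::-1],(600,400),interpolation=cv2.INTER_CUBIC)
cv2.imwrite("pics/d.png",a)
E
```

```text
scene cover 0.9 [558. 194.   0.]
scene cover_rib 0.61 [720. 148.  30.]
scene cover_lip 0.72 [490. 206.   2.]
scene cover_tail 0.77 [613. 164.   2.]
scene bay 0.87 [ 514. -159.   90.]
scene slot 0.64 [ 471. -168.   95.]
scene beaker 0.91 [ 508. -430.    0.]
scene bottle 0.68 [502. 439.   0.]
scene tubebox 0.74 [502. 458.   0.]
side cover 0.83 [552. 188.   0.]
side cover_rib 0.88 [545. 191.  30.]
side cover_press 0.92 [588. 172.  10.]
side cover_lip 0.6 [480. 196.   2.]
side cover_tail 0.85 [606. 176.   2.]
side bay 0.83 [ 529. -163.   90.]
side slot 0.73 [ 474. -202.   96.]
side catch_tip 0.67 [ 588. -139.   96.]
side beaker 0.86 [ 523. -447.    0.]
side bottle 0.67 [506. 434.   0.]
side tubebox 0.64 [788. -27.   0.]
scene cover 0.74 [549. 195.   0.]
scene cover_rib 0.84 [538. 185.  30.]
scene cover_press 0.59 [593. 167.  10.]
scene cover_lip 0.72 [502. 199.   2.]
scene cover_tail 0.86 [614. 162.   2.]
scene bay 0.63 [ 516. -164.   90.]
scene slot 0.92 [ 479. -173.   95.]
scene catch_tip 0.96 [ 586. -146.   96.]
scene beaker 0.62 [ 524. -431.    0.]
scene bottle 0.6 [515. 441.   0.]
s
[... 1590 characters left out ...]
64(-1.4), np.float64(-2.3)], [np.float64(-1.2), np.float64(0.8)]]
bottle [511. 437.   3.] [[np.float64(1.3), np.float64(0.8)], [np.float64(-1.9), np.float64(1.0)], [np.float64(-1.2), np.float64(-0.8)], [np.float64(2.0), np.float64(-1.1)]]
tubebox [775.  87. 145.] [[np.float64(-34.0), np.float64(44.7)], [np.float64(-7.4), np.float64(-3.3)], [np.float64(24.6), np.float64(-49.6)], [np.float64(-9.1), np.float64(-0.9)]]
cover_press [586. 169.   6.] [[np.float64(0.8), np.float64(0.1)], [np.float64(-0.8), np.float64(-0.4)], [np.float64(-1.7), np.float64(0.5)]]
catch_tip [ 587. -145.   96.] [[np.float64(0.7), np.float64(-1.2)], [np.float64(0.2), np.float64(0.1)], [np.float64(-0.5), np.float64(1.1)]]
```

View pics/d.png

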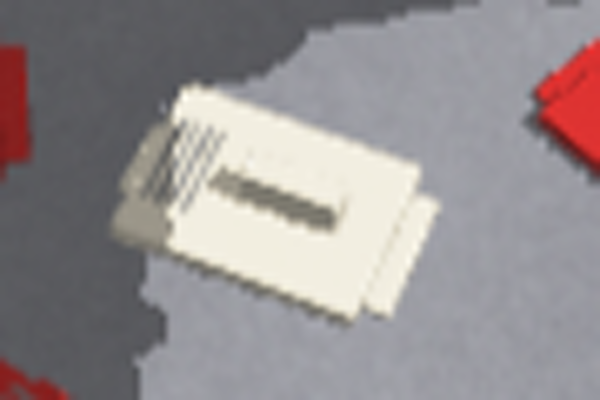

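The crop shows the cream cover with its lip on the right (side ~(349,272)), its tail with the ribbed press area on the left (~(307,258)) and the rib between. It agrees with the given sizes. I'll go above it and refine with the wrist camera.

carry_out:
  claw: [9,9,9,9,9,9,9,9,9,9,9,9,9,9,9]
  delta_pos:
    - [-3.3,-1.9,0]
    - [-3.3,-1.9,0]
    - [-3.3,-1.9,0]
    - [-3.3,-1.9,0]
    - [-3.3,-1.9,0]
    - [-3.3,-1.9,0]
    - [-3.3,-1.9,0]
    - [-3.3,-1.9,0]
    - [-3.3,-1.9,0]
    - [-3.3,-1.9,0]
    - [-3.3,-1.9,0]
    - [-3.3,-1.9,0]
    - [-3.3,-1.9,0]
    - [-3.3,-1.9,0]
    - [0,0,0]
  angular:
    - [0,0,0]
    - [0,0,0]
    - [0,0,0]
    - [0,0,0]
    - [0,0,0]
    - [0,0,0]
    - [0,0,0]
    - [0,0,0]
    - [0,0,0]
    - [0,0,0]
    - [0,0,0]
    - [0,0,0]
    - [0,0,0]
    - [0,0,0]
    - [0,0,0]

```text
clock: 5.7
position: [0.554, 0.1923, 0.2269]
ee_rot: [0.505, 3.098, -0.004]
force: [0.5, 1.5, -0.8]
width: 0.978
gripper_force: 0.0
```

```bash
cat >> h.py <<'E'
PTS={"cover":(0,0,0),"cover_rib":(-12,0,30),"cover_press":(40,0,10),"cover_lip":(-67,0,2),"cover_tail":(61,0,2)}
UP={"bay":(0,0,0),"slot":(-57.5,0,5.5),"catch_tip":(58,0,6)}
def fit(obs,pts,z0,x0):
    # obs: (label,picture,centre); fit x,y,yaw with robust loss
    from scipy.optimize import least_squares
    def f(v):
        c,s=np.cos(v[2]),np.sin(v[2]); r=[]
        for l,p,ce in obs:
            a=np.array(pts[l])/1000; w=np.array([v[0]+c*a[0]-s*a[1],v[1]+s*a[0]+c*a[1],z0+a[2]])
            r+=list(proj(p,w)-np.array(ce)*[640,400])
        return r
    o=least_squares(f,x0,loss="soft_l1",f_scale=2); return o.x,np.round(np.reshape(f(o.x),(-1,2)),1)
def collect(cams,pts,conf=.4,near=None,rad=1e9):
    o=[]
    for n in cams:
        p=arm.get_image(n)
        for l in pts:
            for d in arm.place_of(l,p):
                if d["conf"]<conf: continue
                if near is not None and np.linalg.norm(px2w(p,d["centre"],near[2])[:2]-near[:2])>rad: continue
                o.append((l,p,d["centre"])); break
    return o
def go(pos,Rt):
    s=arm.observe(); R0=R.from_rotvec(s["ee_rot"])
    print("pos",np.round(s["position"]*1000,1),"F",np.round(s["force"],1),"t",round(s["clock"],1))
    print("delta_cm",np.round(R0.inv().apply(np.array(pos)-s["position"])*100,2),"ang",np.round((R0.inv()*Rt).as_rotvec(),3))
def tool(yaw,pitch=0):
    "tool rotation when the held cover has this yaw and its tail (+x) up by pitch"
    return R.from_euler("z",yaw)*R.from_euler("y",-pitch)*R.from_euler("y",np.pi)
E
python3 - <<'E'
from h import *
s=arm.observe();print(s["position"],s["ee_rot"],s["clock"])
o=collect(["wrist"]*3,PTS,.4,np.array([.55,.19,.01]),.1)
v,r=fit(o,PTS,0,[.55,.19,-.25]);print(np.round(v,4));print([(a[0],list(b)) for a,b in zip(o,r)])
save(o[-1][1],"e.png")
c,s=np.cos(v[2]),np.sin(v[2])
go([v[0]-.012*c,v[1]-.012*s,.09],tool(v[2]))
E
```

```text
[0.55395822 0.19230713 0.22691879] [ 0.5045244   3.09807257 -0.00363431] 5.7
[ 0.5541  0.1895 -0.3093]
[('cover', [np.float64(-0.7), np.float64(2.7)]), ('cover_rib', [np.float64(-0.4), np.float64(-0.5)]), ('cover_press', [np.float64(4.2), np.float64(0.5)]), ('cover_lip', [np.float64(-0.7), np.float64(0.8)]), ('cover_tail', [np.float64(-2.1), np.float64(-1.7)]), ('cover', [np.float64(-3.1), np.float64(0.6)]), ('cover_press', [np.float64(1.9), np.float64(-2.0)]), ('cover_lip', [np.float64(0.6), np.float64(-0.6)]), ('cover_tail', [np.float64(0.9), np.float64(-2.9)]), ('cover', [np.float64(0.5), np.float64(2.4)]), ('cover_rib', [np.float64(-1.2), np.float64(-0.4)]), ('cover_press', [np.float64(1.1), np.float64(-0.2)]), ('cover_lip', [np.float64(1.4), np.float64(1.3)]), ('cover_tail', [np.float64(-1.5), np.float64(-0.5)])]
pos [550.5 198.2 226.7] F [-0.5 -0.1  0.1] t 6.6
delta_cm [ 0.58 -0.72 13.67] ang [-0.     0.    -0.006]
```

View pics/e.png

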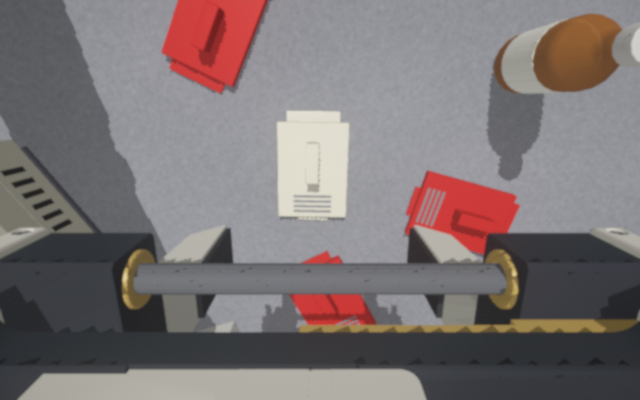

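The wrist view shows the cream cover at (313,165), lip up at (313,117), tail at (313,218), nearly aligned with the fingers. I'll descend and re-measure.

carry_out:
  claw: [7,7,7,7,7,7,7]
  delta_pos:
    - [0.1,-0.1,2.5]
    - [0.1,-0.1,2.5]
    - [0.1,-0.1,2.5]
    - [0.1,-0.2,2.5]
    - [0.2,-0.2,2]
    - [0,0,0]
    - [0,0,0]
  angular:
    - [0,0,0]
    - [0,0,0]
    - [0,0,0]
    - [0,0,0]
    - [0,0,0]
    - [0,0,0]
    - [0,0,0]

```text
clock: 7.3
position: [0.5428, 0.1935, 0.1071]
ee_rot: [-0.493, -3.103, 0.0]
force: [0.9, -0.2, 1.2]
width: 0.766
gripper_force: 0.0
```

```bash
python3 - <<'E'
from h import *
o=collect(["wrist"]*2,PTS,.4,np.array([.55,.19,.01]),.1)
v,r=fit(o,PTS,0,[.55,.19,-.25]);print(np.round(v,4));print([(a[0],b.tolist()) for a,b in zip(o,r)])
c,s=np.cos(v[2]),np.sin(v[2])
go([v[0]-.012*c,v[1]-.012*s,.014],tool(v[2]))
E
```

```text
[ 0.5551  0.1893 -0.3246]
[('cover', [0.4, -1.5]), ('cover_rib', [-2.2, 0.3]), ('cover_press', [0.8, -3.5]), ('cover_lip', [-0.8, 3.2]), ('cover_tail', [-0.7, -3.0]), ('cover', [0.5, 0.2]), ('cover_rib', [-0.8, 1.6]), ('cover_press', [0.6, -0.6]), ('cover_lip', [2.0, 4.7]), ('cover_tail', [0.2, -1.5])]
pos [542.6 193.5 106.8] F [-0.   0.9  0.1] t 7.9
delta_cm [-0.12 -0.    9.28] ang [0.   0.   0.01]
```

carry_out:
  claw: [6,6,6,6,6,6,1,1,1,1,1,1,1,1]
  delta_pos:
    - [-0.1,0,2]
    - [0,0,2]
    - [0,0,2]
    - [0,0,2]
    - [0,0,1.3]
    - [0,0,0]
    - [0,0,0]
    - [0,0,0]
    - [0,0,0]
    - [0,0,0]
    - [0,0,0]
    - [0,0,0]
    - [0,0,-1]
    - [0,0,-1]
  angular:
    - [0,0,0.01]
    - [0,0,0]
    - [0,0,0]
    - [0,0,0]
    - [0,0,0]
    - [0,0,0]
    - [0,0,0]
    - [0,0,0]
    - [0,0,0]
    - [0,0,0]
    - [0,0,0]
    - [0,0,0]
    - [0,0,0]
    - [0,0,0]
  force: 25

```text
clock: 9.3
position: [0.5433, 0.193, 0.0343]
ee_rot: [-0.508, -3.1, 0.001]
force: [-0.0, 0.2, -1.2]
width: 0.146
gripper_force: 25.0
```

carry_out:
  claw: [1,1,1,1,1,1,1,1,1,1,1,1,1,1,1,1,1,1,1,1]
  delta_pos:
    - [0,0,-3]
    - [0,0,-3]
    - [0,0,-3]
    - [-1.8,-2.8,-1.8]
    - [-1.8,-2.8,-1.8]
    - [-1.8,-2.8,-1.8]
    - [-1.8,-2.8,-1.8]
    - [-1.8,-2.8,-1.8]
    - [-1.8,-2.8,-1.8]
    - [-1.8,-2.8,-1.8]
    - [-1.8,-2.8,-1.8]
    - [-1.8,-2.8,-1.8]
    - [-1.8,-2.8,-1.8]
    - [0,0,0]
    - [0,0,0]
    - [0,0,0]
    - [0,0,0]
    - [0,0,0]
    - [0,0,0]
    - [0,0,0]
  angular:
    - [0,0,0]
    - [0,0,0]
    - [0,0,0]
    - [0,0,0]
    - [0,0,0]
    - [0,0,0]
    - [0,0,0]
    - [0,0,0]
    - [0,0,0]
    - [0,0,0]
    - [0,0,0]
    - [0,0,0]
    - [0,0,0]
    - [0,0,-0.12]
    - [0,0,-0.12]
    - [0,0,-0.12]
    - [0,0,-0.12]
    - [0,0,-0.12]
    - [0,0,0]
    - [0,0,0]

```text
clock: 11.3
position: [0.6245, -0.1297, 0.3043]
ee_rot: [-0.425, 3.112, 0.0]
force: [-0.1, 0.3, -1.3]
width: 0.146
gripper_force: 25.0
```

```bash
python3 - <<'E'
from h import *
s=arm.observe();print(s["position"],s["ee_rot"],s["clock"],s["width"],s["gripper_force"])
o=collect(["wrist"]*3,UP,.3)
v,r=fit(o,UP,.09,[.525,-.16,.29]);print(np.round(v,4));print([(a[0],np.round(np.array(a[2])*[640,400]).tolist(),b.tolist()) for a,b in zip(o,r)])
o2=collect(["scene","side"],UP,.3,np.array([.525,-.16,.09]),.12)
v2,r=fit(o2,UP,.09,[.525,-.16,.29]);print(np.round(v2,4));print([(a[0],b.tolist()) for a,b in zip(o2,r)])
save(o[-1][1],"f.png")
E
```

```text
[ 0.62451473 -0.12974622  0.3043397 ] [-4.24910717e-01  3.11223424e+00  2.33150796e-06] 11.3 0.14613018048156404 24.987463653087616
[ 0.5268 -0.1625  0.3093]
[('bay', [316.0, 68.0], [-1.9, 0.5]), ('slot', [310.0, 4.0], [0.8, 1.5]), ('catch_tip', [322.0, 261.0], [-5.9, -135.7]), ('bay', [314.0, 67.0], [-0.4, 1.2]), ('slot', [311.0, 7.0], [-0.0, -1.4]), ('catch_tip', [314.0, 124.0], [2.1, 1.0]), ('bay', [315.0, 69.0], [-1.0, -0.3]), ('slot', [311.0, 7.0], [0.5, -1.0]), ('catch_tip', [312.0, 124.0], [4.0, 0.9])]
[ 0.529  -0.1685  0.2563]
[('bay', [-1.7, 1.6]), ('slot', [0.5, 0.8]), ('catch_tip', [-0.6, -0.4]), ('bay', [-1.6, 2.0]), ('slot', [0.5, 0.5]), ('catch_tip', [0.7, 1.0])]
```

View pics/f.png

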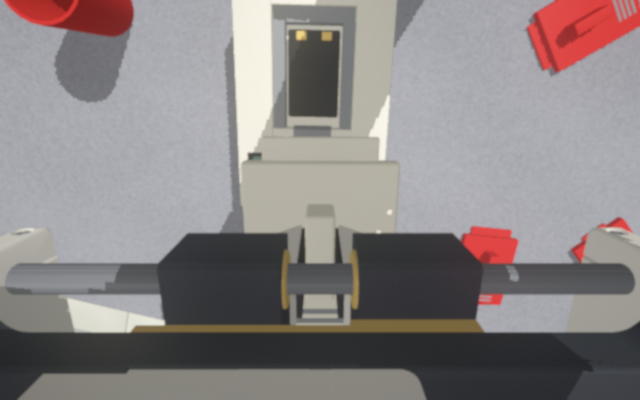

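The wrist view shows the bay at cols 272–356, rows 5–130, with the slot at (311,7) and the catch at (313,128). The held cover is square in the fingers, lip edge at row 138, plate cols 243–398. Next is a tilted hover pose.

```bash
cat >> h.py <<'E'
def pose(v,tip,p,tcp=(-12,0,14.3),dyaw=0,dy=0):
    "v: unit x,y,yaw; tip (x,z mm in unit) of lip bottom edge; p pitch; -> TCP pos, tool rot"
    C=R.from_euler("z",v[2]+dyaw)*R.from_euler("y",-p)
    w=np.array([v[0],v[1],.09])+R.from_euler("z",v[2]).apply(np.array([tip[0],dy,tip[1]])/1000)
    return w+C.apply((np.array(tcp)-[-67,0,0])/1000), C*R.from_euler("y",np.pi)
E
python3 - <<'E'
from h import *
v=[.5268,-.1625,.30]
go(*pose(v,(-46,1.5+35),.25))
E
```

```text
pos [ 624.7 -129.6  303.7] F [ 0.7  0.1 -0.9] t 12.3
delta_cm [ 9.94 -0.49 14.97] ang [-0.003 -0.25  -0.025]
```

carry_out:
  claw: [1,1,1,1,1,1,1,1,1,1,1]
  delta_pos:
    - [1.7,-0.1,2.5]
    - [1.7,-0.1,2.5]
    - [1.7,-0.1,2.5]
    - [1.7,-0.1,2.5]
    - [1.6,-0.1,2.5]
    - [1.5,0,2.5]
    - [0,0,0]
    - [0,0,0]
    - [0,0,0]
    - [0,0,0]
    - [0,0,0]
  angular:
    - [0,0,0]
    - [0,0,0]
    - [0,0,0]
    - [0,0,0]
    - [0,0,0]
    - [0,0,0]
    - [0,0,-0.025]
    - [0,-0.125,0]
    - [0,-0.125,0]
    - [0,0,0]
    - [0,0,0]

```text
clock: 13.4
position: [0.5315, -0.1619, 0.1552]
ee_rot: [-0.432, 2.861, 0.054]
force: [-0.4, -0.4, -1.6]
width: 0.15
gripper_force: 25.0
```

```bash
python3 - <<'E'
from h import *
p=arm.get_image("wrist"); 
for l in ("slot","cover_lip","bay","catch_tip"):
  for d in arm.place_of(l,p)[:2]:
    print(l,round(d["conf"],2),np.round(np.array(d["centre"])*[640,400],1))
v=[.5268,-.1625,.30]; c,s=np.cos(v[2]),np.sin(v[2])
for n,(x,y,z) in {"slotL":(-57.5,42,10),"slotR":(-57.5,-42,10),"slotedge":(-57.5,0,5.5),"midL":(0,42,10),"midR":(0,-42,10)}.items():
    print(n,np.round(proj(p,[v[0]+c*x-s*y,v[1]+s*x+c*y,.09+z/1000]),1))
st=arm.observe(); C=R.from_rotvec(st["ee_rot"])*R.from_euler("y",np.pi)
for n,a in {"lipL":(-67,30,4),"lipR":(-67,-30,4),"plL":(-55,40,10),"plR":(-55,-40,10)}.items():
    print(n,np.round(proj(p,st["position"]+C.apply((np.array(a)-[-12,0,14.3])/1000)),1))
go(*pose(v,(-46,36.5),.25))
cv2.imwrite("pics/g.png",cv2.resize(p["frame"][0:270,140:500,::-1],(800,600),interpolation=cv2.INTER_CUBIC))
E
```

```text
slot 0.58 [319.9  95.7]
cover_lip 0.82 [319.1 131.7]
cover_lip 0.71 [526.5 304.4]
catch_tip 0.39 [319.8  92.6]
slotL [-172.6  774.8]
slotR [813.5 777.3]
slotedge [319.6 776.1]
midL [82391.5   237.6]
midR [-53090.7    153. ]
lipL [379.  137.5]
lipR [259.8 137.7]
plL [400.1 163.3]
plR [238.7 163.5]
pos [ 532.2 -160.5  154.1] F [-0.1 -0.  -1.2] t 13.7
delta_cm [ 0.19 -0.03 -0.04] ang [0.    0.    0.002]
```

View pics/g.png

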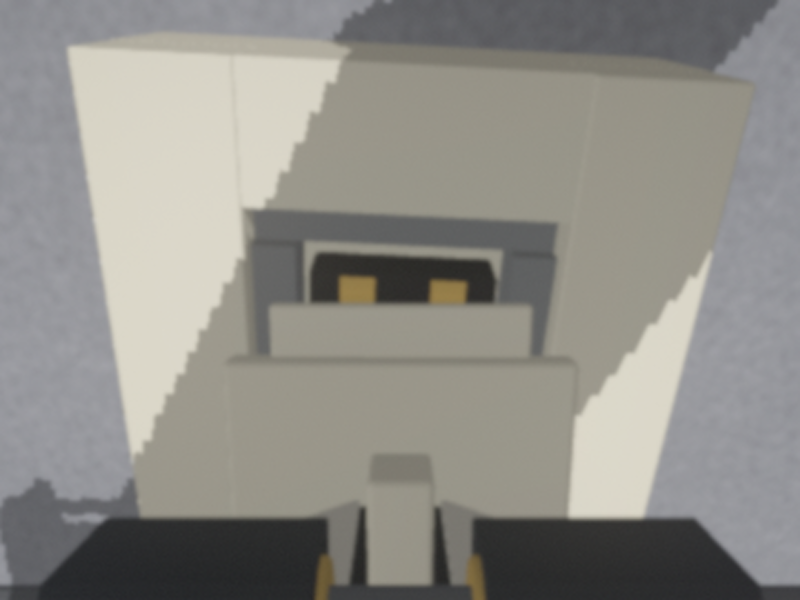

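The crop shows the lip at image cols 261–379, row 137, which matches the assumed grasp. The slot corners are at (251,94.5) and (391,100), so the bay's yaw is a bit smaller than the tool's. I'll fit the bay from those corners.

```bash
python3 - <<'E'
from h import *
p=arm.get_image("wrist"); print(np.round(p["T"][:3,3],3), np.round(p["T"][:3,2],2))
pts={"R":(-57.5,-42,10),"L":(-57.5,42,10),"r":(-92,-80,10),"l":(-92,80,10)}
# crop px -> full: x*.45+140, y*.45
img={"R":(247,210),"L":(557,223),"r":(68,48),"l":(752,82)}
f=lambda k:((img[k][0]*.45+140)/640,img[k][1]*.45/400)
for ks in("RL","RLrl"):
    v,r=fit([(k,p,f(k)) for k in ks],pts,.09,[.527,-.1625,.27]); print(ks,np.round(v,4),r.tolist())
    c,s=np.cos(v[2]),np.sin(v[2])
    go(*pose(v,(-46,21.5),.25))
E
```

```text
[ 0.426 -0.192  0.289] [ 0.48  0.15 -0.87]
RL [ 0.5277 -0.1622  0.2631] [[-5.0, 0.1], [5.3, 0.3]]
pos [ 531.9 -160.6  153.9] F [ 0.2  0.5 -1.3] t 13.7
delta_cm [ 0.43 -0.05  1.43] ang [ 0.01  -0.     0.038]
RLrl [ 0.5276 -0.1618  0.2589] [[-3.8, -0.1], [6.4, 0.7], [-3.3, 0.3], [2.8, 0.3]]
pos [ 531.9 -160.6  153.9] F [ 0.2  0.5 -1.3] t 13.7
delta_cm [ 0.43 -0.01  1.43] ang [ 0.011 -0.     0.042]
```

carry_out:
  claw: [1,1,1,1,1,1,1]
  delta_pos:
    - [0,0,0]
    - [0.2,0,0.8]
    - [0.2,0,0.8]
    - [0.2,0,0.8]
    - [0.3,0,0.9]
    - [0,0,0]
    - [0,0,0]
  angular:
    - [0.01,0,0.04]
    - [0,0,0]
    - [0,0,0]
    - [0,0,0]
    - [0,0,0]
    - [0,0,0]
    - [0,0,0]

```text
clock: 14.4
position: [0.53, -0.1616, 0.1191]
ee_rot: [-0.373, 2.87, 0.048]
force: [-1.0, 0.8, -1.3]
width: 0.149
gripper_force: 25.0
```

```bash
python3 - <<'E'
from h import *
p=arm.get_image("wrist")
v=[.5277,-.162,.26]
print("to backoff");go(*pose(v,(-46,1.5),.25))
print("to in");go(*pose(v,(-65.5,-3.5),.25))
cv2.imwrite("pics/h.png",cv2.resize(p["frame"][0:270,140:500,::-1],(800,600),interpolation=cv2.INTER_CUBIC))
E
```

```text
to backoff
pos [ 530.3 -161.6  119.5] F [0.5 0.6 0. ] t 14.4
delta_cm [-0.1   0.02  0.08] ang [ 0.    -0.    -0.001]
to in
pos [ 530.3 -161.6  119.5] F [0.5 0.6 0. ] t 14.4
delta_cm [1.91 0.02 0.08] ang [ 0.    -0.    -0.001]
```

View pics/h.png

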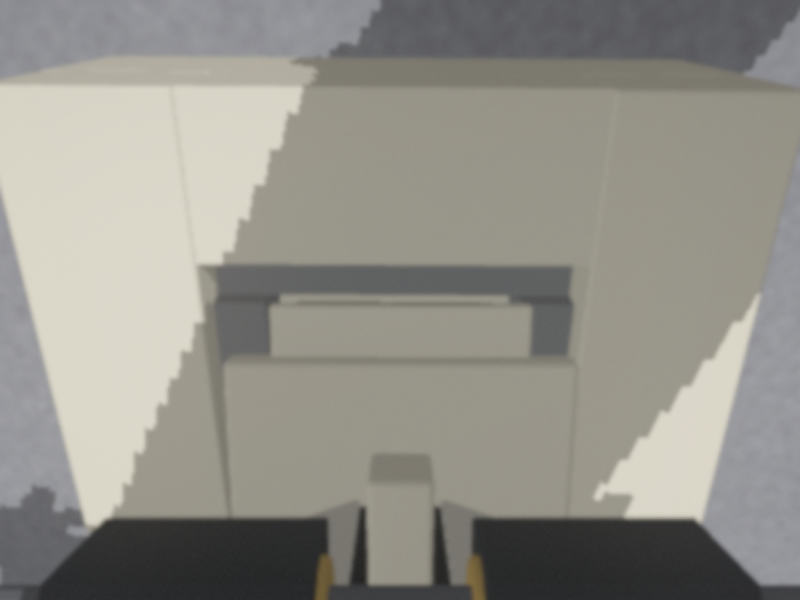

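The slot edge is now level (row 266 of the crop), so yaw is good. The bay's centre is at col 394 against the cover's 401, so I shift about 1.3 mm towards −y and slide in along the lip.

carry_out:
  claw: [1,1,1,1,1,1,1,1,1]
  delta_pos:
    - [0,-0.13,0.1]
    - [0.3,0,0]
    - [0.3,0,0]
    - [0.3,0,0]
    - [0.3,0,0]
    - [0.2,0,0]
    - [0.2,0,0]
    - [0,0,0]
    - [0,0,0]
  angular:
    - [0,0,0]
    - [0,0,0]
    - [0,0,0]
    - [0,0,0]
    - [0,0,0]
    - [0,0,0]
    - [0,0,0]
    - [0,0,0]
    - [0,0,0]

```text
clock: 15.35
position: [0.5159, -0.1667, 0.1146]
ee_rot: [-0.373, 2.869, 0.047]
force: [0.0, 0.2, -1.7]
width: 0.146
gripper_force: 25.0
```

```bash
python3 - <<'E'
from h import *
v=[.5277,-.162,.26]
go(*pose(v,(-66.5,-4.5),.25,dy=-1.3)); s=arm.observe(); print(s["force"],s["ft_torque"])
E
```

```text
pos [ 515.9 -166.7  114.6] F [ 0.   0.2 -1.7] t 15.3
delta_cm [0.44 0.02 0.06] ang [-0.     0.    -0.001]
[ 0.03466453  0.17632356 -1.70306766] [-0.04603318  0.29130835  0.04959294]
```

carry_out:
  claw: [1,1,1,1,1]
  delta_pos:
    - [0.1,0,0.03]
    - [0.1,0,0.03]
    - [0.1,0,0]
    - [0,0,0]
    - [0,0,0]
  angular:
    - [0,0,0]
    - [0,0,0]
    - [0,0,0]
    - [0,0,0]
    - [0,0,0]

```text
clock: 15.85
position: [0.5131, -0.1674, 0.1133]
ee_rot: [-0.373, 2.869, 0.047]
force: [0.1, -0.6, -0.5]
width: 0.15
gripper_force: 25.0
```

carry_out:
  claw: [1,1,1]
  delta_pos:
    - [0.1,0,0]
    - [0,0,0]
    - [0,0,0]
  angular:
    - [0,0,0]
    - [0,0,0]
    - [0,0,0]

```text
clock: 16.15
position: [0.5122, -0.1676, 0.113]
ee_rot: [-0.373, 2.869, 0.047]
force: [-1.1, 0.3, -0.9]
width: 0.15
gripper_force: 25.0
```

carry_out:
  claw: [1,1,1]
  delta_pos:
    - [0.05,0,0]
    - [0,0,0]
    - [0,0,0]
  angular:
    - [0,0,0]
    - [0,0,0]
    - [0,0,0]

```text
clock: 16.45
position: [0.5118, -0.1677, 0.1129]
ee_rot: [-0.373, 2.869, 0.047]
force: [-0.2, -0.2, -1.1]
width: 0.148
gripper_force: 25.0
```

carry_out:
  claw: [1,1,1]
  delta_pos:
    - [0.08,0,0]
    - [0,0,0]
    - [0,0,0]
  angular:
    - [0,0,0]
    - [0,0,0]
    - [0,0,0]

```text
clock: 16.75
position: [0.511, -0.1679, 0.1127]
ee_rot: [-0.373, 2.869, 0.047]
force: [-0.5, -0.9, -0.1]
width: 0.155
gripper_force: 25.0
```

carry_out:
  claw: [1,1,1]
  delta_pos:
    - [0.08,0,0]
    - [0,0,0]
    - [0,0,0]
  angular:
    - [0,0,0]
    - [0,0,0]
    - [0,0,0]

```text
clock: 17.05
position: [0.5102, -0.1681, 0.1125]
ee_rot: [-0.373, 2.869, 0.047]
force: [0.8, 0.8, 0.3]
width: 0.146
gripper_force: 25.0
```

```bash
python3 - <<'E'
from h import *
v=[.5277,-.162,.26]
go(*pose(v,(-66.5,-4.5),.25,dy=-1.3)); s=arm.observe(); print(s["force"],s["ft_torque"])
p=arm.get_image("wrist")
cv2.imwrite("pics/i.png",cv2.resize(p["frame"][0:270,140:500,::-1],(800,600),interpolation=cv2.INTER_CUBIC))
E
```

```text
pos [ 510.2 -168.1  112.5] F [0.8 0.8 0.3] t 17.1
delta_cm [-0.18  0.01 -0.  ] ang [-0.    -0.    -0.001]
[0.75590012 0.76213754 0.26039701] [-0.09856151  0.32539905  0.01151463]
```

View pics/i.png

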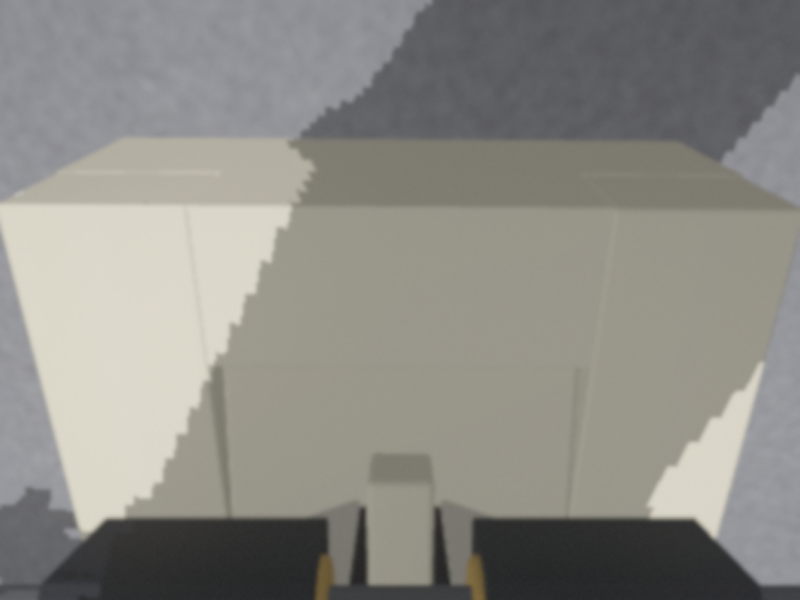

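The lip is hidden under the overhang, and the plate's front edge lines up with the slot edge at crop row 367. The gaps at the sides are about even, at col 220 and col 577. It is hooked, so now I pivot the tail down about the lip.

```bash
python3 - <<'E'
from h import *
v=[.5277,-.162,.26]
P=[pose(v,t,p,dy=-1.3) for t,p in[((-68.2,-4.9),.25),((-68,-3.6),.21),((-68,-2.4),.17),((-68,-1.6),.13),((-68,-1),.10),((-68,-.6),.08)]]
go(*P[0])
for (a,A),(b,B) in zip(P,P[1:]): print(np.round(A.inv().apply(b-a)*100,3),np.round((A.inv()*B).as_rotvec(),3),b)
E
```

```text
pos [ 510.2 -168.1  112.5] F [-0.4 -0.7 -0.4] t 17.1
delta_cm [-0.    0.01 -0.01] ang [-0.    -0.    -0.001]
[-0.104  0.     0.1  ] [-0.    0.04  0.  ] [ 0.51142266 -0.16767534  0.11185114]
[-0.078 -0.     0.104] [0.   0.04 0.  ] [ 0.51236695 -0.16742413  0.11099889]
[-0.066 -0.     0.142] [-0.    0.04  0.  ] [ 0.51323117 -0.16719423  0.10970921]
[-0.048  0.     0.106] [ 0.    0.03 -0.  ] [ 0.51382596 -0.16703601  0.1087194 ]
[-0.031 -0.     0.07 ] [-0.    0.02  0.  ] [ 0.51419677 -0.16693736  0.10804957]
```

carry_out:
  claw: [1,1,1,1,1,1]
  delta_pos:
    - [-0.1,0,0.1]
    - [0,0,0]
    - [-0.08,0,0.1]
    - [0,0,0]
    - [0,0,0]
    - [0,0,0]
  angular:
    - [0,0.04,0]
    - [0,0,0]
    - [0,0.04,0]
    - [0,0,0]
    - [0,0,0]
    - [0,0,0]

```text
clock: 17.7
position: [0.5119, -0.1676, 0.1108]
ee_rot: [-0.383, 2.948, 0.034]
force: [0.1, -0.6, -0.6]
width: 0.148
gripper_force: 25.0
```

carry_out:
  claw: [1,1,1,1]
  delta_pos:
    - [-0.07,0,0.14]
    - [0,0,0]
    - [0,0,0]
    - [0,0,0]
  angular:
    - [0,0.04,0]
    - [0,0,0]
    - [0,0,0]
    - [0,0,0]

```text
clock: 18.1
position: [0.5128, -0.1675, 0.1096]
ee_rot: [-0.388, 2.987, 0.026]
force: [-0.0, 0.4, -1.5]
width: 0.151
gripper_force: 25.0
```

carry_out:
  claw: [1,1,1,1]
  delta_pos:
    - [-0.05,0,0.11]
    - [0,0,0]
    - [0,0,0]
    - [0,0,0]
  angular:
    - [0,0.03,0]
    - [0,0,0]
    - [0,0,0]
    - [0,0,0]

```text
clock: 18.5
position: [0.5134, -0.1673, 0.1086]
ee_rot: [-0.392, 3.017, 0.02]
force: [-2.4, -0.9, -0.9]
width: 0.157
gripper_force: 25.0
```

carry_out:
  claw: [1,1,1,1]
  delta_pos:
    - [0.03,0,0.06]
    - [0,0,0]
    - [0,0,0]
    - [0,0,0]
  angular:
    - [0,0.02,0]
    - [0,0,0]
    - [0,0,0]
    - [0,0,0]

```text
clock: 18.9
position: [0.5133, -0.1674, 0.1079]
ee_rot: [-0.395, 3.037, 0.016]
force: [-5.1, -1.5, 1.1]
width: 0.153
gripper_force: 25.0
```

```bash
python3 - <<'E'
from h import *
s=arm.observe(); print(s["force"],s["ft_torque"],s["position"])
E
```

```text
[-5.1364988  -1.50057734  1.06926501] [-0.32957677  0.97224687 -0.08316571] [ 0.51326225 -0.16740225  0.10792552]
```

carry_out:
  claw: [4,4,4,4,4,4,4,4]
  delta_pos:
    - [0,0,0]
    - [0,0,0]
    - [0,0,0]
    - [0,0,0]
    - [0,0,-1.5]
    - [0,0,-2]
    - [0,0,-2]
    - [0,0,0]
  angular:
    - [0,0,0]
    - [0,0,0]
    - [0,0,0]
    - [0,0,0]
    - [0,0,0]
    - [0,0,0]
    - [0,0,0]
    - [0,0.08,0]

```text
clock: 19.7
position: [0.509, -0.1702, 0.1657]
ee_rot: [-0.4, 3.113, -0.002]
force: [0.3, 0.3, -0.4]
width: 0.435
gripper_force: 0.0
```

```bash
python3 - <<'E'
from h import *
p=arm.get_image("wrist"); v=[.5277,-.162,.26]
for l in PTS:
    print(l,[(np.round(np.array(d["centre"])*[640,400],0).tolist(),round(d["conf"],2)) for d in arm.place_of(l,p)[:1]])
c,s=np.cos(v[2]),np.sin(v[2]); x,y=.0395,-.0005
go([v[0]+c*x-s*y,v[1]+s*x+c*y,.125],tool(v[2]))
save(p,"j.png")
E
```

```text
cover [([326.0, 227.0], 0.68)]
cover_rib [([326.0, 223.0], 0.96)]
cover_press [([325.0, 284.0], 0.83)]
cover_lip [([610.0, 158.0], 0.82)]
cover_tail [([323.0, 306.0], 0.88)]
pos [ 508.8 -168.3  162.2] F [-0.4 -0.6 -0.1] t 20.0
delta_cm [-5.94  0.08  3.73] ang [ 0.001  0.    -0.001]
```

View pics/j.png

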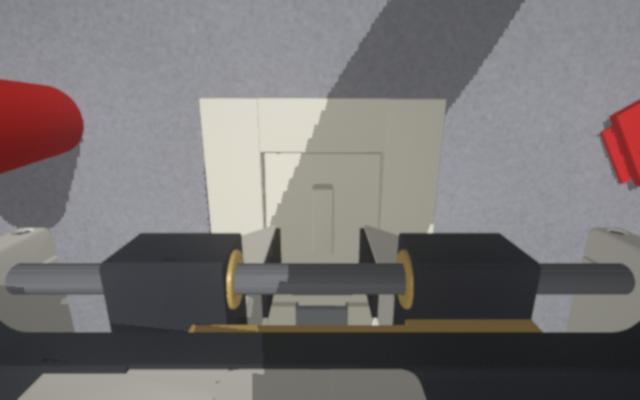

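The wrist view shows the cover seated under the overhang at the front (row 153) and centred in the bay (cols 265–381), with the tail resting on the catch. I close the fingers and go over the press point.

carry_out:
  claw: [0,0,0,0,0,0,0,0,0,0,0]
  delta_pos:
    - [-1.5,0.1,0]
    - [-1.5,0,0]
    - [-1.5,0,0]
    - [-1.5,0,0]
    - [0,0,1.4]
    - [0,0,1.4]
    - [0,0,1]
    - [0,0,0.3]
    - [0,0,0.2]
    - [0,0,0]
    - [0,0,0]
  angular:
    - [0,0,0]
    - [0,0,0]
    - [0,0,0]
    - [0,0,0]
    - [0,0,0]
    - [0,0,0]
    - [0,0,0]
    - [0,0,0]
    - [0,0,0]
    - [0,0,0]
    - [0,0,0]

```text
clock: 21.1
position: [0.5675, -0.1521, 0.1204]
ee_rot: [-0.405, 3.115, 0.0]
force: [-0.2, 0.0, -0.1]
width: 0.006
gripper_force: 0.0
```

carry_out:
  claw: [0,0,0,0]
  delta_pos:
    - [0,0,0.2]
    - [0,0,0.2]
    - [0,0,0]
    - [0,0,0]
  angular:
    - [0,0,0]
    - [0,0,0]
    - [0,0,0]
    - [0,0,0]

```text
clock: 21.5
position: [0.5672, -0.152, 0.1159]
ee_rot: [0.405, -3.115, -0.0]
force: [-0.1, 0.1, -0.2]
width: 0.006
gripper_force: 0.0
```

carry_out:
  claw: [0,0,0,0]
  delta_pos:
    - [0,0,0.1]
    - [0,0,0.1]
    - [0,0,0]
    - [0,0,0]
  angular:
    - [0,0,0]
    - [0,0,0]
    - [0,0,0]
    - [0,0,0]

```text
clock: 21.9
position: [0.5672, -0.152, 0.1138]
ee_rot: [0.405, -3.115, -0.0]
force: [0.8, 0.2, -0.5]
width: 0.008
gripper_force: 0.0
```

carry_out:
  claw: [0,0,0,0]
  delta_pos:
    - [0,0,0.1]
    - [0,0,0.1]
    - [0,0,0]
    - [0,0,0]
  angular:
    - [0,0,0]
    - [0,0,0]
    - [0,0,0]
    - [0,0,0]

```text
clock: 22.3
position: [0.5672, -0.152, 0.1118]
ee_rot: [0.406, -3.115, -0.0]
force: [-0.0, 0.4, 0.8]
width: 0.004
gripper_force: 0.0
```

carry_out:
  claw: [0,0,0,0]
  delta_pos:
    - [0,0,0.1]
    - [0,0,0.1]
    - [0,0,0]
    - [0,0,0]
  angular:
    - [0,0,0]
    - [0,0,0]
    - [0,0,0]
    - [0,0,0]

```text
clock: 22.7
position: [0.5672, -0.152, 0.1098]
ee_rot: [0.405, -3.115, -0.0]
force: [-0.6, -0.2, 0.7]
width: 0.007
gripper_force: 0.0
```

carry_out:
  claw: [0,0,0,0]
  delta_pos:
    - [0,0,0.1]
    - [0,0,0.1]
    - [0,0,0]
    - [0,0,0]
  angular:
    - [0,0,0]
    - [0,0,0]
    - [0,0,0]
    - [0,0,0]

```text
clock: 23.1
position: [0.5672, -0.152, 0.1079]
ee_rot: [-0.406, 3.115, 0.0]
force: [-0.2, 0.2, 0.6]
width: 0.005
gripper_force: 0.1
```

carry_out:
  claw: [0,0,0]
  delta_pos:
    - [0,0,0.15]
    - [0,0,0]
    - [0,0,0]
  angular:
    - [0,0,0]
    - [0,0,0]
    - [0,0,0]

```text
clock: 23.4
position: [0.5673, -0.152, 0.1065]
ee_rot: [-0.406, 3.115, 0.0]
force: [-0.5, 0.9, 3.1]
width: 0.003
gripper_force: 1.4
```

carry_out:
  claw: [0,0,0]
  delta_pos:
    - [0,0,0.15]
    - [0,0,0]
    - [0,0,0]
  angular:
    - [0,0,0]
    - [0,0,0]
    - [0,0,0]

```text
clock: 23.7
position: [0.5674, -0.152, 0.1052]
ee_rot: [-0.405, 3.115, 0.0]
force: [-0.8, -0.4, 5.6]
width: 0.005
gripper_force: 2.8
```

carry_out:
  claw: [0,0,0]
  delta_pos:
    - [0,0,0.1]
    - [0,0,0]
    - [0,0,0]
  angular:
    - [0,0,0]
    - [0,0,0]
    - [0,0,0]

```text
clock: 24.0
position: [0.5674, -0.152, 0.1043]
ee_rot: [-0.405, 3.115, 0.0]
force: [-1.7, 0.3, 7.8]
width: 0.003
gripper_force: 3.7
```

carry_out:
  claw: [0,0,0]
  delta_pos:
    - [0,0,0.1]
    - [0,0,0]
    - [0,0,0]
  angular:
    - [0,0,0]
    - [0,0,0]
    - [0,0,0]

```text
clock: 24.3
position: [0.5675, -0.152, 0.1035]
ee_rot: [-0.405, 3.115, 0.0]
force: [-1.8, 1.1, 7.8]
width: 0.0
gripper_force: 4.2
```

carry_out:
  claw: [0,0,0]
  delta_pos:
    - [0,0,0.1]
    - [0,0,0]
    - [0,0,0]
  angular:
    - [0,0,0]
    - [0,0,0]
    - [0,0,0]

```text
clock: 24.6
position: [0.5676, -0.1521, 0.1026]
ee_rot: [-0.405, 3.114, 0.0]
force: [-2.8, 0.2, 9.3]
width: 0.006
gripper_force: 4.7
```

carry_out:
  claw: [0,0,0]
  delta_pos:
    - [0,0,0.1]
    - [0,0,0]
    - [0,0,0]
  angular:
    - [0,0,0]
    - [0,0,0]
    - [0,0,0]

```text
clock: 24.9
position: [0.5677, -0.1521, 0.1017]
ee_rot: [-0.405, 3.114, 0.0]
force: [-2.8, 0.9, 10.7]
width: 0.007
gripper_force: 5.1
```

carry_out:
  claw: [0,0,0]
  delta_pos:
    - [0,0,0.1]
    - [0,0,0]
    - [0,0,0]
  angular:
    - [0,0,0]
    - [0,0,0]
    - [0,0,0]

```text
clock: 25.2
position: [0.5678, -0.152, 0.1008]
ee_rot: [-0.405, 3.114, -0.0]
force: [-1.7, 1.3, 11.3]
width: 0.007
gripper_force: 5.5
```

carry_out:
  claw: [0,0,0]
  delta_pos:
    - [0,0,0.1]
    - [0,0,0]
    - [0,0,0]
  angular:
    - [0,0,0]
    - [0,0,0]
    - [0,0,0]

```text
clock: 25.5
position: [0.5677, -0.152, 0.0992]
ee_rot: [-0.405, 3.114, -0.0]
force: [0.1, -0.5, -0.6]
width: 0.005
gripper_force: 0.0
```

carry_out:
  claw: [0,0,0]
  delta_pos:
    - [0,0,0.1]
    - [0,0,0]
    - [0,0,0]
  angular:
    - [0,0,0]
    - [0,0,0]
    - [0,0,0]

```text
clock: 25.8
position: [0.5674, -0.152, 0.0979]
ee_rot: [-0.406, 3.115, 0.0]
force: [1.2, -0.4, 4.7]
width: 0.006
gripper_force: 2.4
```

carry_out:
  claw: [0,0,0]
  delta_pos:
    - [0,0,0.1]
    - [0,0,0]
    - [0,0,0]
  angular:
    - [0,0,0]
    - [0,0,0]
    - [0,0,0]

```text
clock: 26.1
position: [0.5675, -0.152, 0.0971]
ee_rot: [-0.405, 3.115, 0.0]
force: [1.2, 1.1, 7.3]
width: 0.003
gripper_force: 3.4
```

carry_out:
  claw: [0,0,0]
  delta_pos:
    - [0,0,0.1]
    - [0,0,0]
    - [0,0,0]
  angular:
    - [0,0,0]
    - [0,0,0]
    - [0,0,0]

```text
clock: 26.4
position: [0.5674, -0.152, 0.0963]
ee_rot: [-0.406, 3.115, 0.0]
force: [-1.6, 0.2, 8.5]
width: 0.004
gripper_force: 4.4
```

The catch gave way: the force fell from 11 N to 0. I'll raise it to about 20 N to make sure.

carry_out:
  claw: [0,0,0,0,0]
  delta_pos:
    - [0,0,0.1]
    - [0,0,0.1]
    - [0,0,0.1]
    - [0,0,0]
    - [0,0,0]
  angular:
    - [0,0,0]
    - [0,0,0]
    - [0,0,0]
    - [0,0,0]
    - [0,0,0]

```text
clock: 26.9
position: [0.5675, -0.152, 0.0938]
ee_rot: [-0.405, 3.114, 0.0]
force: [-3.1, 1.1, 14.8]
width: 0.006
gripper_force: 7.4
```

carry_out:
  claw: [0,0,0,0]
  delta_pos:
    - [0,0,0.1]
    - [0,0,0.05]
    - [0,0,0]
    - [0,0,0]
  angular:
    - [0,0,0]
    - [0,0,0]
    - [0,0,0]
    - [0,0,0]

```text
clock: 27.3
position: [0.5675, -0.152, 0.0926]
ee_rot: [-0.405, 3.114, 0.0]
force: [-4.2, 1.3, 17.1]
width: 0.005
gripper_force: 8.9
```

carry_out:
  claw: [0,0,0]
  delta_pos:
    - [0,0,0.1]
    - [0,0,0]
    - [0,0,0]
  angular:
    - [0,0,0]
    - [0,0,0]
    - [0,0,0]

```text
clock: 27.6
position: [0.5675, -0.152, 0.0918]
ee_rot: [-0.405, 3.114, 0.0]
force: [-4.6, 1.5, 19.2]
width: 0.003
gripper_force: 9.9
```

carry_out:
  claw: [0,0,0,0,0,0,0,0]
  delta_pos:
    - [0,0,0.04]
    - [0,0,0]
    - [0,0,-1]
    - [0,0,-3]
    - [-2,0,-3]
    - [-2,0,-3]
    - [-2,0,0]
    - [0,0,0]
  angular:
    - [0,0,0]
    - [0,0,0]
    - [0,0,0]
    - [0,0,0]
    - [0,0,0]
    - [0,0,0]
    - [0,0,0]
    - [0,0,0]

```text
clock: 28.4
position: [0.6274, -0.1351, 0.1904]
ee_rot: [-0.409, 3.113, 0.001]
force: [-0.3, 0.9, 0.1]
width: 0.008
gripper_force: 0.0
```

```bash
python3 - <<'E'
from h import *
s=arm.observe();print(s["position"],s["force"])
p=arm.get_image("wrist"); q=arm.get_image("side")
a=cv2.resize(p["frame"][:260,140:500,::-1],(800,578),interpolation=cv2.INTER_CUBIC)
a=cv2.resize(a,(520,376)); b=cv2.resize(q["frame"][130:205,280:390,::-1],(280,191),interpolation=cv2.INTER_CUBIC)
im=np.zeros((376,800,3),np.uint8); im[:,:520]=a; im[:191,520:]=b; cv2.imwrite("pics/k.png",im)
E
```

```text
[ 0.62742417 -0.1350727   0.19039016] [-0.25513403  0.93374414  0.12037005]
```

View pics/k.png

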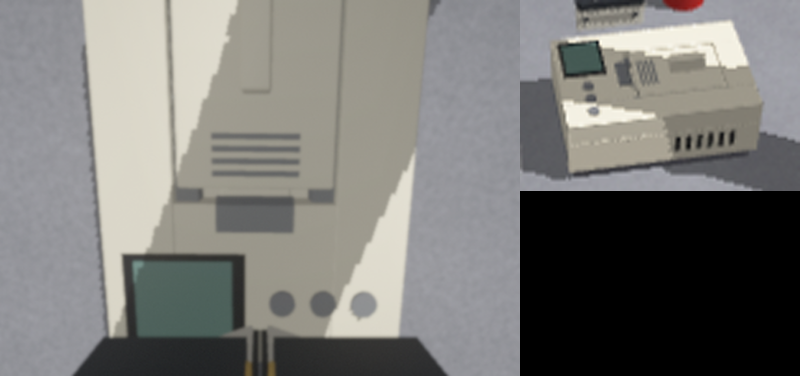

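The cover is flat and flush in the bay. The catch tab at (255,213) of the composite is fully out over the tail tongue, and the robot touches nothing. Handing in.

```bash
python3 -c "
from cell import arm
print(arm.sign_off())"
```

```text
the job is handed in; nothing more can be done
None
```

The cover is hooked at the front, snapped under the catch at about 11 N and pressed home to about 19 N; it looked flat and flush before I handed the job in at about 28 s.

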